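Close the drying-cartridge bay and hold its snap cover pressed

ROBOT

A 6-joint arm with a two-finger parallel gripper is mounted at the origin on the work surface. World frame = base frame: x ahead of the robot, y to its left, z up, the work surface at z = 0. Lengths are in m, angles in rad, forces in N, time in s.
With the tool pointing down it reaches from about 0.35 to 0.775 m from the base axis. Payload 5.5 kg.
Tool frame: the origin (TCP) lies midway between the tips of the shut fingers; the grasp point (between the pads) lies 19 mm behind it; z points along the fingers, y is the direction in which the jaws open and shut (so a half turn about z gives the same grasp; the last joint's range is limited). The gripper opens to 85 mm and grips with 20 to 120 N. Pads are 22 mm wide; open, the fingers measure 114 mm over their backs; the gripper's body (76 mm by 85 mm) begins 54 mm behind the grasp point. The pads swing forward as they close: fully open they stand 13 mm farther back than shut.
Start: joints at [1.105, 0.313, 0.046, 1.304, 0, 1.431], TCP at [0.184, 0.545, 0.199] pointing down, gripper open.
Joint ranges: [-2.76, 2.76], [-0.86, 1.69], [-1.03, 1.26], [-2.2, 2.34], [-1.47, 1.5], [-3.14, 3.14]. Speed limits (rad/s): [2.57, 2.57, 3.14, 3.14, 3.14, 3.14].

INTERFACE

Orientations are given as a unit quaternion [w, x, y, z].
In Python, from workcell import env gives the robot as it stands.
- The arm moves only by the shell command python3 -m creep 'ROWS' [OPENING] [FORCE]. ROWS is JSON, a list of rows, each a list of 6 numbers: the shift along the tool's x, y, z in m, then the turn, a rotation vector about the tool's x, y, z in degrees. A call has exactly 8 rows; each row is the pose to reach, as a shift and turn from the pose commanded when the call began, along the tool's axes at that moment; what a row does not reach only later rows make up. A row lasts 1/10 s, in which the tool goes at most 50 mm and 8.59 degrees, less where a joint would pass 70% of its speed; a pose out of reach is approached as far as the arm can. A call with a gripper value outside its range is refused whole. OPENING is the finger opening in m, from 0 to 0.0854, set as the call begins (- or left out, the last holds). The fingers move at their own pace and stop on an object; FORCE is the grip in N (left out, the last holds). Time passes only in rows, so rows that repeat a pose let the fingers close, or fill a call up. It gives the time, the measured TCP pose, the force and the opening at its end, in the units of the state.
- env.get_state(): the state, without advancing time (a new reading comes with each control period).
- env.read_camera(name): name is "scene" or "side" or "wrist"; returns (picture, depth): 480x640x3 uint8, blue, green, red; 480x640 float32, m along the optical axis (not along the pixel's ray), 0 where there is no reading.
- env.camera_params(name): a dict with "fx", "fy", "cx", "cy" (pixels), "position" and "orientation" of the camera in the world. Camera axes: x right, y up, looking along -z (the intrinsics and any distortion apply to the point x, -y, -z); pixel columns grow to the right and rows downward; lengths in m; the calibration is good to about 2 mm. A picture is of the moment at which its call begins: read the wrist's pose just before it. camera_params takes no time and is no camera call; for the wrist camera it gives the pose at the moment of the call.
- env.hand_in(): hands the job in, once; it reports no verdict.
The state is a dict: "clock": time; "joint_pos": joint angles; "qvel": joint speeds; "tau": joint torques, N m; "tcp_pos": TCP position; "orientation": TCP orientation; "wrist_force": force on the tool from outside, world axes, zero at the start; "ft_torque": the same for the moment, N m; "finger_gap": finger opening in m.
Only numpy, scipy, OpenCV 4.12 (cv2) and the standard library are available. Lean on these libraries where they do the work, as an engineer would, in place of code of your own. Each camera call takes 0.05 s, during which the arm holds its last target. There are 200 camera calls.

TASK

On the bench drying unit, swing the steel retaining hook over the cartridge until it lies fully down in its catch. Then fit the loose grey snap cover over the bay, press it down until it snaps past the two rollers, and keep pressing so that the rubber seal stays squeezed nearly as far as it goes: finish like that, with the gripper still pushing the cover down. Leave the other things on the bench where they are.

Things in the scene. Friction and masses are not known exactly. Their poses are not given: they have to be found in the camera images.
- unit: Drying unit fixed to the bench: white box 120 (x) x 190 (y) x 40 mm high; origin at the centre of its underside, z up, long side along y. On its flat top (deck, 40 mm up) an amber cartridge, 17 mm thick, 70 mm long, lies along y. The cover goes on centred over the origin, its long side along the unit's y, either way round.
- guide_pin (a point): Top of one of four steel guide pins (9 mm thick, round tops, 66 mm above the bench) at x = +-47, y = +-40 mm of the unit; this is the one at +x, +y. They leave the cover about 4 mm of play each way along x.
- roller (a point): Middle of the +y one of two steel rollers, 14 mm thick, 36 mm long, lying along x at y = +-61 mm of the unit, 61 mm above the bench. Each is sprung and gives way outward along y (5.5 N at first, 2 N/mm more; the passing cover pushes it back 4 mm). White housings beside and behind them reach 74 mm above the bench, from |y| = 56 mm outward.
- hook (a joint): Angle of the retaining hook (rad): 0 = shut, level along the unit's +x over the cartridge, in its catch; grows as it swings up and back to the unit's -x; 1.57 = upright, 2.0 = fully back. Flat steel bar 12 mm wide, 4 mm thick, reaching 56 mm from its hinge, with a cross tab 28 mm wide (y), 12 mm long, 5 mm thick at its end. A slightly stiff hinge (1 N at the tab) holds it where it is left.
- hook_hinge (a point): Hinge axis of the hook (along the unit's y), at x = -27 mm, y = 0 of the unit and 55 mm above the bench.
- hook_tip (a point): Centre of the tab at the hook's end, 50 mm from the hinge axis; when shut, at x = +23 mm, y = 0 of the unit and 59 mm above the bench.
- cover_center (a point): Centre of the loose snap cover, half-way up its 56 mm height (28 mm above its lower edge); it stands upright on the bench. Grey plastic cap open below, 76 (its x) x 104 mm (its y), walls 4 mm, flat top 34 mm above the lower edge with a grip rib on it. A round bead 12 mm thick runs along the outside of each end wall (116 mm over both), its axis 21 mm below this point. 0.08 to 0.17 kg.
- cover_rib (a point): Centre of the cover's grip rib: 18 mm wide (cover's x), 60 mm long (y), 22 mm high, standing on the flat top; 45 mm above the cover's lower edge, 17 mm above its centre. Pressing: the beads meet the rollers with the cover's centre about 90 mm above the bench, the push rises to about 12 N and drops as they pass (82 mm); the rollers then keep it at about 73 mm, and pressing on squeezes the seal, down to 69 mm.
- seal (a joint): How far the black rubber seal frame on the deck is squeezed down (m): 0 = free, its top 6 mm above the deck; 0.005 = as far as it goes. It pushes back with 1 N at first and 2 N per mm more (11 N at 0.005). The snapped cover alone squeezes it by 0.001 to 0.002.
- watch_glass_center (a point): A bystander: watch glass, 68 mm across, 9 mm high (point at its middle).
- vial_center (a point): A bystander: small glass vial, 22 mm across, 45 mm high (point half-way up).
- spatula_center (a point): A bystander: slim steel spatula, 160 mm long, 8 to 11 mm wide, lying on the bench (point near its middle).
- wash_bottle_center (a point): A bystander: white wash bottle, 68 mm across, 160 mm high (point half-way up).
- beaker_center (a point): A bystander: glass beaker, 70 mm across, 90 mm high (point half-way up).
- jar_center (a point): A bystander: amber jar with a white cap, 60 mm across, 75 mm high (point half-way up).
- flask_ring_center (a point): A bystander: cork flask ring, 110 mm across, 30 mm high (point at its middle).
Not all that is in view belongs to the job. What is shaped like the part that bears cover_center but pink is not meant.

How it is judged:
On the way, in this order (a step that is already met when the one before it is completed fails the run):
1. the hook lies down in its catch, the cover not yet on (value of joint hook below 0.1 rad and distance between cover_center and unit above 0.095 m), for 0.2 s.
2. the cover has snapped in level past both rollers (z of cover_center in the frame of unit below 0.076 m and horizontal distance between cover_center and unit below 0.009 m and angle between cover_center's own z axis and vertical below 0.08 rad), for 0.1 s.
At the end, for the whole second after the job is handed in: The hook is within 0.1 rad of shut; the cover is snapped in level (within 0.08 rad), centred within 9 mm and 0.15 rad, its centre less than 74 mm above the bench; and the gripper keeps pressing it so that the seal stays squeezed by more than 3 of its 5 mm (value of joint hook below 0.1 rad and z of cover_center in the frame of unit below 0.074 m and horizontal distance between cover_center and unit below 0.009 m and angle between the y axis of cover_center and the y axis of unit, either way round below 0.15 rad and angle between cover_center's own z axis and vertical below 0.08 rad and value of joint seal above 0.003 m and contact force between any of the fingers, the arm and cover above 2 N); the arm keeps its last pose, push and grip.
It fails at once if a bystander is moved by more than 40 mm (distance of any of watch_glass_center, vial_center, spatula_center, wash_bottle_center, beaker_center, jar_center, flask_ring_center from where it was at the start of the episode above 0.04 m).
It also fails if it takes over 64 s, if anything falls off the work surface, if the arm or the gripper's body presses on something with over 40 N, if the wrist force passes 120 N, or if a joint passes its speed limit or range.

## Working session

There is one attempt and no reset: what is moved stays moved. The work goes in short steps, Python scripts to look and compute and a shell command to move; the robot and the scene stay as the last step left them, time stands still between calls to the robot, and variables do not carry over. Pictures are saved under pics/ and viewed, about 8 in all and at most 12, crops included, and the job is handed in when it is done.

```bash
ls; mkdir -p pics
cat > h.py <<'E'
import numpy as np, cv2, json
from scipy.spatial.transform import Rotation as R
from workcell import env
def rot(q): return R.from_quat([q[1],q[2],q[3],q[0]])
def cloud(name):
    p=env.camera_params(name); im,d=env.read_camera(name)
    v,u=np.mgrid[0:480,0:640]
    P=np.stack([(u-p['cx'])/p['fx']*d,-(v-p['cy'])/p['fy']*d,-d],-1)
    W=P@rot(p['orientation']).as_matrix().T+np.array(p['position'])
    W[d==0]=np.nan
    return im,d,W,p
E
python3 - <<'E'
from h import *
print(env.get_state())
for n in ['scene','side','wrist']:
    im,d,W,p=cloud(n); cv2.imwrite(f'pics/{n}0.png',im); np.save(f'{n}0.npy',W); print(n,p, np.isfinite(W[...,0]).mean())
E
```

```text
pics
{'clock': 0.0, 'joint_pos': array([1.10542147e+00, 3.14026458e-01, 4.49937070e-02, 1.30358308e+00,
       9.12264669e-06, 1.43117585e+00]), 'qvel': array([ 0.00098416, -0.00045845, -0.00091602, -0.00064529, -0.00096743,
       -0.00038161]), 'tau': array([-1.10829387e-03, -4.80630898e+01,  2.98529309e+01,  1.93150132e-02,
       -1.54669060e-04, -1.65872973e-05]), 'tcp_pos': array([0.18377985, 0.54425461, 0.19820011]), 'orientation': array([-2.75374240e-04,  1.62157921e-01,  9.86764400e-01, -8.67086204e-04]), 'wrist_force': array([-0.0385399 , -0.51306347, -0.15482379]), 'ft_torque': array([-0.00843208, -0.0182859 , -0.00969567]), 'finger_gap': 0.08560720122750475}
scene {'fx': 499.6165525507569, 'fy': 499.6165525507569, 'cx': 323.08064366809595, 'cy': 245.09934203617013, 'position': array([0.98267783, 0.34981164, 1.03627776]), 'orientation': array([0.42145776, 0.11126339, 0.23455628, 0.86889422])} 0.99580078125
side {'fx': 445.4598158971238, 'fy': 445.4598158971238, 'cx': 319.2080171612564, 'cy': 238.06210241827654, 'position': array([0.43585545, 0.73556617, 0.65149891]), 'orientation': array([-0.0513948 , -0.03588011,  0.4413118 ,  0.89516204])} 0.995830078125
wrist {'fx': 430.9147753497649, 'fy': 430.9147753497649, 'cx': 323.1377845311825, 'cy': 237.31195544774977, 'position': array([0.11507872, 0.56761284, 0.37256032]), 'orientation': array([ 0.80373056, -0.11702678, -0.08361926,  0.57734716])} 0.9959733072916667
```

View pics/scene0.png

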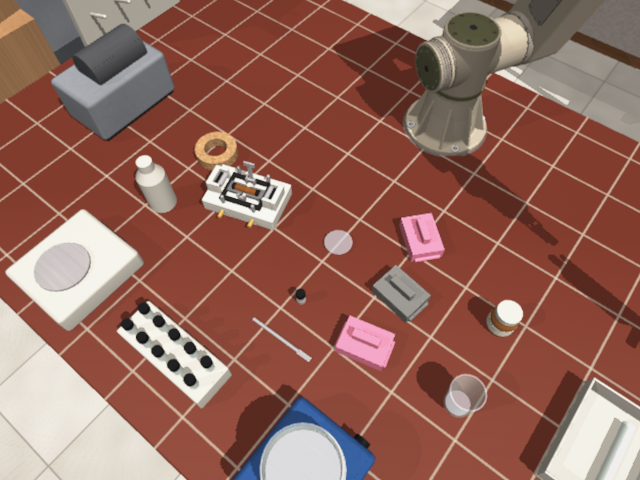

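View pics/side0.png

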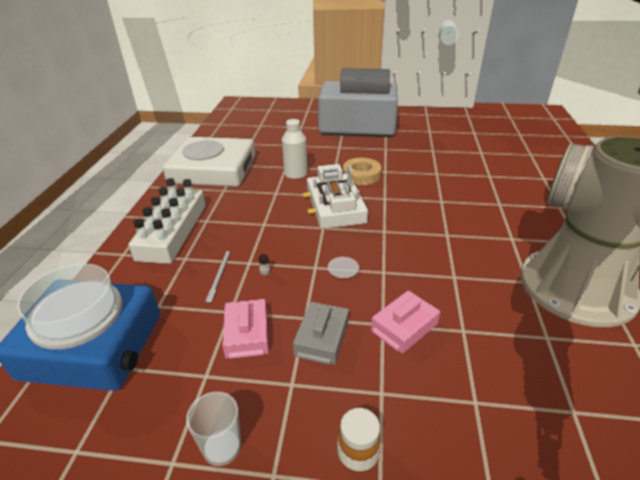

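Scene view: the grey cover is at scene (401,292) / side (321,330). The pink look-alikes are at scene (422,237) and (366,342). The unit is at scene (247,194), with the hook standing up at about (250,170). Only the grey cover matches the description. Next I measure both and make one enlarged crop.

Run:
```python
from h import *
im=cv2.imread('pics/scene0.png'); W=np.load('scene0.npy')
hsv=cv2.cvtColor(im,cv2.COLOR_BGR2HSV)
def rect(m,lab):
    P=W[m][:,:2]; r=cv2.minAreaRect((P*1000).astype(np.float32)); b=cv2.boxPoints(r)
    e=[b[1]-b[0],b[2]-b[1]]; l=max(e,key=np.linalg.norm); print(lab,m.sum(),'c',np.round(r[0],1),'size',np.round(r[1],1),'long-axis yaw',np.degrees(np.arctan2(l[1],l[0]))%180,'z med',np.median(W[m][:,2]))
roi=np.zeros(im.shape[:2],bool); roi[255:330,362:440]=1
g=roi&(hsv[...,1]<60)
rect(g&(W[...,2]>.028)&(W[...,2]<.040),'flat'); rect(g&(W[...,2]>.050)&(W[...,2]<.06),'rib'); rect(g&(W[...,2]>.012),'all')
roi[:]=0; roi[155:235,190:300]=1
u=roi&(hsv[...,1]<60)
for a,b in [(.035,.045),(.070,.078),(.03,.078)]: rect(u&(W[...,2]>a)&(W[...,2]<b),f'unit {a}-{b}')
rect(roi&(W[...,2]>.082),'hook high'); print(np.round(W[roi&(W[...,2]>.085)][::6],3))
c1=cv2.resize(im[150:240,190:310],None,fx=4,fy=4,interpolation=cv2.INTER_CUBIC); c2=cv2.resize(im[240:330,350:450],None,fx=3.2,fy=4,interpolation=cv2.INTER_CUBIC)
c2=cv2.resize(c2,(320,360)); cv2.imwrite('pics/crop1.png',np.hstack([c1[:, :480],c2]))
```

```text
flat 1219 c [512.9 193. ] size [104.8  78. ] long-axis yaw 81.71753 z med 0.03265178095989585
rib 225 c [512.3 193.4] size [59.9 20.3] long-axis yaw 80.30427 z med 0.05444755820775693
all 1691 c [513.2 195.3] size [109.5  78. ] long-axis yaw 81.663025 z med 0.032785604772533006
unit 0.035-0.045 1534 c [ 529.9 -252.6] size [123.  190.8] long-axis yaw 108.1627 z med 0.039625047021110915
unit 0.07-0.078 362 c [ 528.8 -253.4] size [ 64.3 183.1] long-axis yaw 107.82127 z med 0.07265247664284508
unit 0.03-0.078 3148 c [ 530.1 -252.3] size [123.1 190.9] long-axis yaw 107.8503 z med 0.044210862947777874
hook high 72 c [ 496.8 -263.9] size [ 8.1 27.3] long-axis yaw 112.228615 z med 0.10369677496918223
[[ 0.5   -0.275  0.113]
 [ 0.502 -0.275  0.107]
 [ 0.493 -0.264  0.107]
 [ 0.5   -0.264  0.11 ]
 [ 0.492 -0.252  0.111]
 [ 0.498 -0.263  0.105]
 [ 0.501 -0.271  0.098]
 [ 0.497 -0.254  0.106]
 [ 0.499 -0.26   0.101]
 [ 0.498 -0.265  0.093]
 [ 0.498 -0.262  0.091]
 [ 0.497 -0.26   0.087]]
```

View pics/crop1.png

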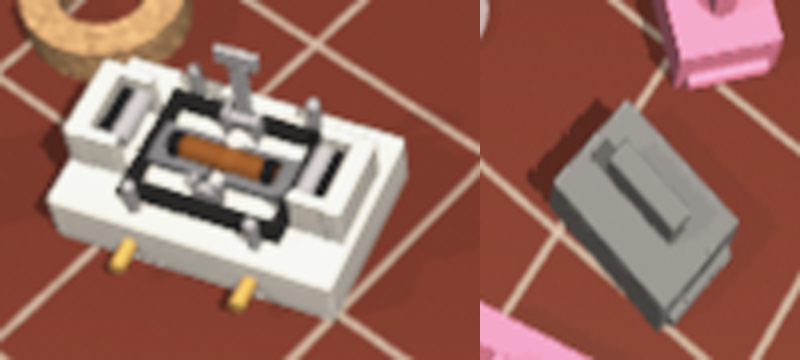

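The crop confirms it: the grey cover stands upright with its rib on top and its long axis at about 81.5°. The hook is roughly upright on the unit's -x side, so the unit's +x points at 18° yaw. I'll write a helper for tool-frame deltas and check the wash bottle's clearance.

```bash
cat >> h.py <<'E'
U=np.array([.530,-.2525]); UY=18.0
def u2w(x,y,z): 
    c,s=np.cos(np.radians(UY)),np.sin(np.radians(UY)); return np.array([U[0]+c*x-s*y,U[1]+s*x+c*y,z])
def tgt(psi):  # tool down, tool y at yaw psi
    y=np.array([np.cos(np.radians(psi)),np.sin(np.radians(psi)),0]); z=np.array([0,0,-1.]); return R.from_matrix(np.stack([np.cross(y,z),y,z],1))
def delta(p,psi):
    s=env.get_state(); r=rot(s['orientation'])
    print('t',round(s['clock'],2),'shift mm',np.round(1000*r.inv().apply(np.array(p)-s['tcp_pos']),1),'turn deg',np.round((r.inv()*tgt(psi)).as_rotvec(degrees=True),2),'F',np.round(s['wrist_force'],1),'gap',round(s['finger_gap'],4))
E
python3 - <<'E'
from h import *
W=np.load('scene0.npy')
for n,(u,v) in dict(bottle=(150,165),bottle2=(160,195),ring=(215,138),vial=(300,292)).items(): print(n,W[v,u].round(3))
print(u2w(-.06,0,0)); delta([.45,.1,.2],18); delta(u2w(-.065,0,.15),18)
E
```

```text
bottle [ 0.662 -0.404  0.156]
bottle2 [ 0.677 -0.392  0.068]
ring [ 0.448 -0.444  0.032]
vial [0.658 0.024 0.044]
[ 0.47293661 -0.27104102  0.        ]
t 0.15 shift mm [-394.4 -335.8   -1.2] turn deg [-8.000e-02  3.000e-02  5.333e+01] F [-0.   0.4  0.2] gap 0.0856
t 0.15 shift mm [-530.9 -682.9   49.3] turn deg [-8.000e-02  3.000e-02  5.333e+01] F [-0.   0.4  0.2] gap 0.0856
```

```bash
python3 -m creep '[[-0.048,-0.041,0,0,0,7],[-0.096,-0.082,0,0,0,14],[-0.144,-0.123,0,0,0,21],[-0.192,-0.164,0,0,0,28],[-0.24,-0.205,0,0,0,35],[-0.29,-0.245,0,0,0,42],[-0.33,-0.28,0,0,0,48],[-0.36,-0.305,0,0,0,53.3]]' 0 40; python3 -c "
from h import *
delta(u2w(-.065,0,.15),18);delta(u2w(-.065,0,.085),18)"
```

```text
clock: 0.95
tcp_pos: [0.3907, 0.2002, 0.1991]
orientation: [0.0, 0.589, 0.808, 0.0]
wrist_force: [1.6, 0.6, 0.3]
finger_gap: -0.0001
t 0.95 shift mm [-473.8  -70.9   49. ] turn deg [ 0.02 -0.01 -0.19] F [1.6 0.6 0.3] gap -0.0001
t 0.95 shift mm [-473.8  -70.9  114. ] turn deg [ 0.02 -0.01 -0.19] F [1.6 0.6 0.3] gap -0.0001
```

```bash
python3 -m creep '[[-0.045,-0.007,0,0,0,0],[-0.09,-0.014,0,0,0,0],[-0.14,-0.02,0,0,0,0],[-0.19,-0.028,0,0,0,0],[-0.24,-0.035,0,0,0,0],[-0.29,-0.042,0,0,0,0],[-0.34,-0.05,0,0,0,0],[-0.385,-0.057,0.02,0,0,0]]'
python3 -m creep '[[-0.04,-0.007,0.02,0,0,0],[-0.07,-0.011,0.03,0,0,0],[-0.085,-0.013,0.03,0,0,0],[-0.085,-0.013,0.03,0,0,0],[-0.085,-0.013,0.03,0,0,0],[-0.085,-0.013,0.03,0,0,0],[-0.085,-0.013,0.03,0,0,0],[-0.085,-0.013,0.03,0,0,0]]'; python3 -c "
from h import *
delta(u2w(-.065,0,.15),18);delta(u2w(-.065,0,.085),18)
im,d,W,p=cloud('wrist'); cv2.imwrite('pics/w1.png',im); np.save('w1.npy',W)"
```

```text
clock: 1.75
tcp_pos: [0.4564, -0.1831, 0.1818]
orientation: [0.002, 0.588, 0.809, 0.0]
wrist_force: [1.4, 0.1, 0.0]
finger_gap: -0.0001
clock: 2.55
tcp_pos: [0.4691, -0.2637, 0.1505]
orientation: [0.0, 0.587, 0.81, 0.0]
wrist_force: [-0.3, 1.0, 0.2]
finger_gap: -0.0001
t 2.55 shift mm [-8.2 -3.7  0.5] turn deg [0.03 0.04 0.12] F [-0.3  1.   0.2] gap -0.0001
t 2.55 shift mm [-8.2 -3.7 65.5] turn deg [0.03 0.04 0.12] F [-0.3  1.   0.2] gap -0.0001
```

View pics/w1.png

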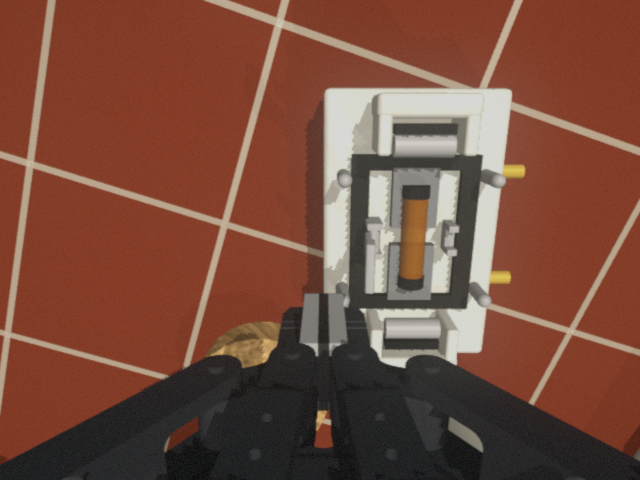

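Wrist view: the hook is upright, seen end-on at about (372,255). The pins are at (345,178), (493,178), (480,293) and (342,290), the rollers at (425,146) and (412,328), and the catch at (450,237). I use this view to refine the unit pose.

Run:
```python
from h import *
im=cv2.imread('pics/w1.png'); W=np.load('w1.npy')
c,s=np.cos(np.radians(18)),np.sin(np.radians(18))
X=W[...,0]-U[0];Y=W[...,1]-U[1]; ux=(c*X+s*Y)*1000; uy=(-s*X+c*Y)*1000; z=W[...,2]*1000
m=(z>34)&(z<46)&(abs(ux)<90)&(abs(uy)<120); m[:, :323]&=True
# edges: left side for rows 100-250, right for rows 100-330, top
for n,sel,f in [('x- edge',[(r,) for r in (110,150,190,230,260)],'min'),('x+ edge',[(r,) for r in (110,150,200,240,300)],'max')]:
    for (r,) in sel:
        a=ux[r][m[r]]; b=uy[r][m[r]]; k=a.argmin() if f=='min' else a.argmax(); print(n,r,a[k].round(1),b[k].round(1))
for col in (335,350,490,500):
    a=uy[:,col][m[:,col]&True]; print('y edges',col,a.max().round(1),a.min().round(1))
for sx in(-1,1):
  for sy in(-1,1):
    k=(abs(ux-47*sx)<10)&(abs(uy-40*sy)<10)&(z>62)&(z<70)&(np.arange(480)[:,None]<310); print('pin',sx,sy,k.sum(),np.median(ux[k]).round(1),np.median(uy[k]).round(1),z[k].max() if k.any() else 0)
for sy in(1,-1):
    k=(abs(uy-61*sy)<12)&(abs(ux)<25)&(z>66)&(z<70); print('roller',ux[k].min(),ux[k].max(),np.median(uy[k]))
k=(z>80)&(z<125)&(abs(ux+35)<25)&(abs(uy)<25)&(np.arange(640)[None]>352); print('hook',k.sum(),ux[k].min(),ux[k].max(),uy[k].min(),uy[k].max(),z[k].max()); t=k&(z>z[k].max()-6); print(np.median(ux[t]),np.median(uy[t]))
```

```text
x- edge 110 -60.9 80.3
x- edge 150 -60.8 55.0
x- edge 190 -60.8 28.3
x- edge 230 -60.7 0.5
x- edge 260 -60.6 -21.8
x+ edge 110 57.3 80.6
x+ edge 150 57.5 55.6
x+ edge 200 58.0 22.1
x+ edge 240 57.6 -6.1
x+ edge 300 48.1 -50.5
y edges 335 93.7 -45.6
y edges 350 93.7 -53.1
y edges 490 94.0 -33.9
y edges 500 94.0 27.0
pin -1 -1 63 -46.2 -39.8 67.0863506213984
pin -1 1 161 -48.2 39.4 66.7491520652237
pin 1 -1 133 45.0 -39.7 67.00167915016448
pin 1 1 165 44.6 39.5 66.73611907279142
roller -19.35139478627284 21.719396578031812 62.57493908426416
roller -24.845667661755442 24.7605589102433 -62.79214686399198
hook 538 -38.84363833604962 -33.392279821439445 -14.772602012393916 13.2854528012592 111.57043225036892
-36.46818409525227 0.21259694291158107
```

```bash
sed -i 's/^U=.*/U=np.array([.5291,-.2531]); UY=18.0/' h.py; python3 -m creep '[[-0.004,-0.003,0.01,0,0,0],[-0.008,-0.006,0.02,0,0,0],[-0.008,-0.006,0.03,0,0,0],[-0.008,-0.006,0.04,0,0,0],[-0.008,-0.006,0.05,0,0,0],[-0.008,-0.006,0.055,0,0,0],[-0.008,-0.006,0.055,0,0,0],[-0.008,-0.006,0.055,0,0,0]]'; python3 -c "
from h import *
delta(u2w(-.010,0,.095),18);delta(u2w(.010,0,.085),18)"
```

```text
clock: 3.4
tcp_pos: [0.4658, -0.274, 0.0949]
orientation: [0.0, 0.588, 0.809, 0.0]
wrist_force: [0.2, 0.4, 0.1]
finger_gap: 0.0
t 3.4 shift mm [ 0.3 56.7 -0.1] turn deg [ 0.01 -0.    0.04] F [0.2 0.4 0.1] gap 0.0
t 3.4 shift mm [ 0.3 76.7  9.9] turn deg [ 0.01 -0.    0.04] F [0.2 0.4 0.1] gap 0.0
```

```bash
python3 -m creep '[[0,0.01,0,0,0,0],[0,0.02,0,0,0,0],[0,0.03,0,0,0,0],[0,0.04,0,0,0,0],[0,0.05,0,0,0,0],[0,0.057,0.001,0,0,0],[0,0.064,0.004,0,0,0],[0,0.07,0.008,0,0,0]]'; python3 -m creep '[[0,0.005,0.004,0,0,0],[0,0.009,0.008,0,0,0],[0,0.012,0.012,0,0,0],[0,0.014,0.016,0,0,0],[0,0.014,0.019,0,0,0],[0,0.014,0.021,0,0,0],[0,0.014,0.022,0,0,0],[0,0.014,0.022,0,0,0]]'; python3 -c "
from h import *
delta(u2w(.014,0,.061),18)
im,d,W,p=cloud('scene'); cv2.imwrite('pics/s2.png',cv2.resize(im[150:240,190:310],None,fx=5,fy=5,interpolation=2))"
```

```text
clock: 4.2
tcp_pos: [0.5329, -0.2522, 0.0866]
orientation: [0.0, 0.587, 0.809, 0.0]
wrist_force: [-0.4, 0.2, -0.2]
finger_gap: 0.0002
clock: 5.0
tcp_pos: [0.5454, -0.2481, 0.0649]
orientation: [-0.0, 0.588, 0.809, 0.0]
wrist_force: [0.3, 0.6, -0.6]
finger_gap: 0.0001
t 5.0 shift mm [ 0.3 -3.   3.9] turn deg [-0.   -0.01  0.02] F [ 0.3  0.6 -0.6] gap 0.0001
```

View pics/s2.png

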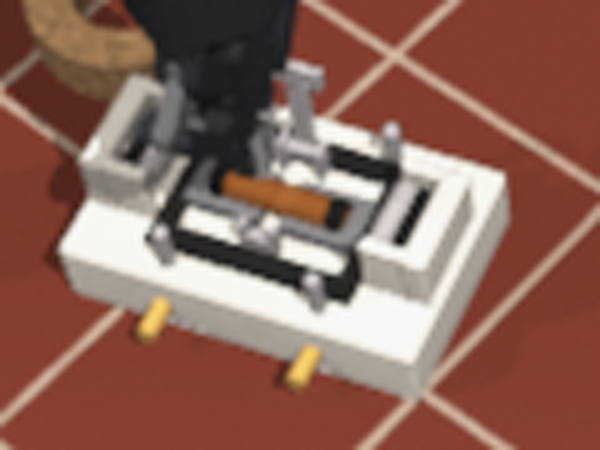

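The hook is still upright at crop (300,110), and the fingers look to be to its left, around crop (230,160). I project the TCP into the picture to see why.

Run:
```python
from h import *
s=env.get_state(); p=env.camera_params('scene')
def proj(P):
    q=rot(p['orientation']).inv().apply(np.array(P)-p['position']); return np.round([p['cx']+p['fx']*q[0]/-q[2],p['cy']-p['fy']*q[1]/-q[2]],1)
print(s['tcp_pos'],proj(s['tcp_pos']),'unit 0',proj(u2w(0,0,.04)),'+y roller',proj(u2w(0,.061,.061)),'hook',proj(u2w(-.0355,0,.107)),'hook shut',proj(u2w(.023,0,.059)))
```

```text
[ 0.54542842 -0.24816639  0.06498009] [242.3 190.9] unit 0 [246.8 191.7] +y roller [268.8 193.6] hook [249.2 163.5] hook shut [241.8 194.3]
```

Run:
```python
from h import *
im,d,W,p=cloud('scene')
c,s=np.cos(np.radians(18)),np.sin(np.radians(18))
X=W[...,0]-U[0];Y=W[...,1]-U[1]; ux=(c*X+s*Y)*1000; uy=(-s*X+c*Y)*1000; z=W[...,2]*1000
for v,u in [(183,237),(178,235),(172,240),(172,223),(165,225),(178,243),(160,235),(150,240),(140,240)]: print((u,v),im[v,u],ux[v,u].round(1),uy[v,u].round(1),z[v,u].round(1))
im2,d2,W2,p2=cloud('side'); a=cv2.resize(im2[140:250,270:410],None,fx=4,fy=4,interpolation=2); b=cv2.resize(im[60:240,170:310],None,fx=440/180,fy=440/180)
im3=env.read_camera('wrist')[0]; cv2.imwrite('pics/s3.png',cv2.resize(np.hstack([a,b,cv2.resize(im3,(586,440))]),(800,240)))
```

```text
(237, 183) [41 38 38] 28.8 -1.2 110.1
(235, 178) [34 30 30] 46.9 10.2 155.9
(240, 172) [34 31 31] 31.9 16.3 161.8
(223, 172) [120 119 122] 67.3 -1.3 196.1
(225, 165) [82 80 82] 55.5 -0.4 206.2
(243, 178) [87 88 89] 18.6 11.2 122.0
(235, 160) [47 45 45] 34.2 12.4 203.7
(240, 150) [38 36 36] 38.2 33.4 248.6
(240, 140) [51 47 47] 31.5 34.0 271.8
```

View pics/s3.png

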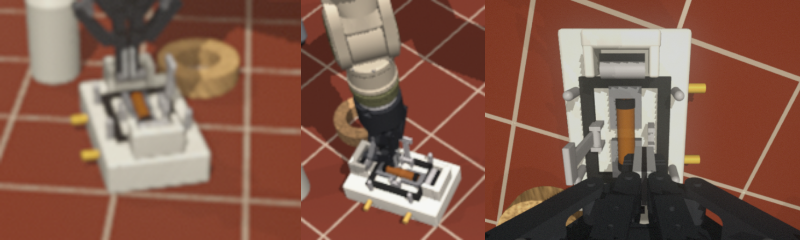

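Run:
```python
from h import *
W=np.load('w1.npy')
for v,u in [(297,322),(310,315),(330,322),(345,322),(350,300),(310,292),(310,352)]: print((u,v),W[v,u].round(3))
s=env.get_state(); print(s['tcp_pos'],s['finger_gap'],s['joint_pos'].round(3))
im,d,W,p=cloud('wrist'); print(p['position'])
for v in range(300,420,10): print(v,[ (W[v,u]*1000).round().tolist() for u in (305,322,338)])
cv2.imwrite('pics/w2.png',im)
```

```text
(322, 297) [ 0.465 -0.253  0.19 ]
(315, 310) [ 0.463 -0.254  0.2  ]
(322, 330) [ 0.465 -0.253  0.213]
(322, 345) [ 0.465 -0.253  0.221]
(300, 350) [ 0.459 -0.252  0.228]
(292, 310) [ 0.457 -0.26   0.192]
(352, 310) [ 0.476 -0.254  0.192]
[ 0.54562223 -0.24817798  0.06512062] 0.000229201087607691 [-0.561  0.429 -0.121  1.02   0.     0.695]
[ 0.5228612  -0.17941787  0.23936328]
300 [[536.0, -239.0, 107.0], [542.0, -238.0, 106.0], [547.0, -236.0, 106.0]]
310 [[537.0, -240.0, 114.0], [542.0, -238.0, 115.0], [546.0, -236.0, 114.0]]
320 [[537.0, -239.0, 121.0], [542.0, -238.0, 120.0], [546.0, -237.0, 120.0]]
330 [[537.0, -239.0, 127.0], [542.0, -238.0, 127.0], [546.0, -237.0, 127.0]]
340 [[537.0, -240.0, 132.0], [542.0, -238.0, 133.0], [546.0, -237.0, 132.0]]
350 [[537.0, -238.0, 140.0], [542.0, -240.0, 134.0], [545.0, -236.0, 139.0]]
360 [[537.0, -238.0, 144.0], [543.0, -243.0, 135.0], [545.0, -236.0, 144.0]]
370 [[538.0, -238.0, 149.0], [544.0, -245.0, 135.0], [545.0, -236.0, 148.0]]
380 [[538.0, -238.0, 153.0], [545.0, -249.0, 134.0], [545.0, -236.0, 152.0]]
390 [[537.0, -234.0, 162.0], [546.0, -252.0, 134.0], [545.0, -236.0, 157.0]]
400 [[537.0, -236.0, 162.0], [548.0, -256.0, 134.0], [546.0, -238.0, 156.0]]
410 [[538.0, -238.0, 163.0], [549.0, -259.0, 134.0], [549.0, -248.0, 146.0]]
```

View pics/w2.png

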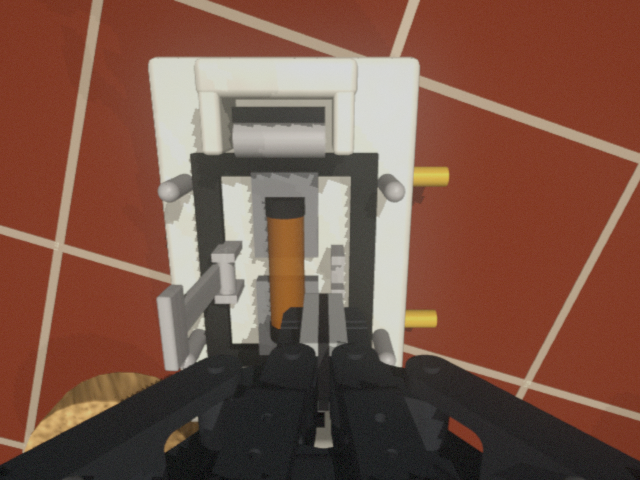

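Both cameras agree that the fingertips end about 40 mm above the reported TCP (z 0.106 against 0.065). The x and y values match. So the fingers passed over the hook without touching it. From here I take tip z = TCP z + 0.040, go back and repeat the push 40 mm lower.

```bash
python3 -m creep '[[0,0,-0.02,0,0,0],[0,0,-0.035,0,0,0],[0,-0.03,-0.035,0,0,0],[0,-0.06,-0.035,0,0,0],[0,-0.084,-0.035,0,0,0],[0,-0.084,-0.02,0,0,0],[0,-0.084,0,0,0,0],[0,-0.084,0.010,0,0,0]]'; python3 -m creep '[[0,0.008,0,0,0,0],[0,0.016,0,0,0,0],[0,0.024,0,0,0,0],[0,0.032,0,0,0,0],[0,0.04,0,0,0,0],[0,0.048,0,0,0,0],[0,0.056,0.001,0,0,0],[0,0.062,0.003,0,0,0]]';  python3 -c "
from h import *
delta(u2w(.014,0,.061-.04),18)
im,d,W,p=cloud('scene'); cv2.imwrite('pics/s4.png',cv2.resize(im[150:240,190:310],None,fx=5,fy=5,interpolation=2))
c,s=np.cos(np.radians(18)),np.sin(np.radians(18))
X=W[...,0]-U[0];Y=W[...,1]-U[1]; ux=(c*X+s*Y)*1000; uy=(-s*X+c*Y)*1000; z=W[...,2]*1000
k=(abs(uy)<16)&(z>64)&(ux<60)&(ux>-50)&(z<115)&(im.min(2)>80);print(k.sum());print(np.c_[ux[k],uy[k],z[k]][::8].round())"
```

```text
clock: 6.05
tcp_pos: [0.4648, -0.2738, 0.0539]
orientation: [-0.001, 0.588, 0.809, 0.0]
wrist_force: [-0.1, -0.5, 1.0]
finger_gap: -0.0
clock: 6.85
tcp_pos: [0.5256, -0.2548, 0.052]
orientation: [0.0, 0.587, 0.809, 0.0]
wrist_force: [-2.1, 0.3, -0.5]
finger_gap: -0.0
t 6.85 shift mm [ 0.5 17.8 31. ] turn deg [0.03 0.03 0.05] F [-2.1  0.3 -0.5] gap -0.0
92
[[ -9.  10. 114.]
 [  2.  10. 112.]
 [ -9.  10.  96.]
 [  3.  11. 103.]
 [-22.   5.  66.]
 [  8. -12.  88.]
 [-10.   6.  73.]
 [  5.  -1.  85.]
 [ 16.  -8.  91.]
 [  8.   9.  89.]
 [ 12.  11.  92.]
 [ 12.  13.  88.]]
```

```bash
python3 -m creep '[[0,0.005,0.001,0,0,0],[0,0.01,0.004,0,0,0],[0,0.014,0.008,0,0,0],[0,0.017,0.013,0,0,0],[0,0.018,0.018,0,0,0],[0,0.018,0.022,0,0,0],[0,0.018,0.025,0,0,0],[0,0.018,0.027,0,0,0]]'; python3 -m creep '[[0,0,0.002,0,0,0],[0,0,0.004,0,0,0],[0,0,0.004,0,0,0],[0,0,0.004,0,0,0],[0,0,0.004,0,0,0],[0,0,0.004,0,0,0],[0,0,0.004,0,0,0],[0,0,0.004,0,0,0]]'
```

```text
clock: 7.7
tcp_pos: [0.5395, -0.2501, 0.0283]
orientation: [-0.001, 0.588, 0.809, -0.002]
wrist_force: [-18.5, 2.8, 38.6]
finger_gap: 0.0001
clock: 8.5
tcp_pos: [0.5397, -0.2503, 0.0282]
orientation: [0.001, 0.588, 0.809, -0.002]
wrist_force: [-22.8, 5.9, 50.2]
finger_gap: 0.0003
```

The push has stalled at 50 N with the tip at about z 0.068. I back off and look.

```bash
python3 -m creep '[[0,0,-0.01,0,0,0],[0,0,-0.02,0,0,0],[0,0,-0.03,0,0,0],[-0.02,0,-0.04,0,0,0],[-0.04,0,-0.05,0,0,0],[-0.05,0,-0.06,0,0,0],[-0.05,0,-0.06,0,0,0],[-0.05,0,-0.06,0,0,0]]';  python3 -c "
from h import *
im,d,W,p=cloud('wrist'); cv2.imwrite('pics/w3.png',im)
c,s=np.cos(np.radians(18)),np.sin(np.radians(18))
X=W[...,0]-U[0];Y=W[...,1]-U[1]; ux=(c*X+s*Y)*1000; uy=(-s*X+c*Y)*1000; z=W[...,2]*1000
for a in range(-30,50,4):
  k=(abs(uy)<3)&(abs(ux-a)<2)&(z<110)&(z>40); print(a,k.sum(),np.percentile(z[k],[5,50,95]).round(1) if k.any() else '')
"
```

```text
clock: 9.3
tcp_pos: [0.5573, -0.2966, 0.0804]
orientation: [-0.0, 0.588, 0.809, 0.0]
wrist_force: [-0.7, 0.8, -0.0]
finger_gap: 0.0
-30 69 [56.2 57.7 58.9]
-26 105 [59.  60.4 61.5]
-22 119 [59.6 60.7 61.7]
-18 121 [60. 61. 62.]
-14 118 [60.1 61.1 62.2]
-10 121 [60.1 61.4 62.6]
-6 118 [60.5 61.5 62.5]
-2 122 [60.7 61.7 62.8]
2 120 [60.7 62.  63. ]
6 123 [61.  62.1 63.1]
10 119 [61.4 62.3 63.5]
14 125 [61.4 62.5 63.7]
18 125 [62.2 63.1 64. ]
22 123 [62.4 63.6 64.4]
26 125 [62.7 63.7 64.7]
30 73 [44.7 45.6 64.1]
34 105 [44.4 45.5 46.5]
38 104 [44.6 45.5 46.7]
42 55 [40.4 45.2 46.4]
46 19 [40.1 40.3 41. ]
```

View pics/w3.png

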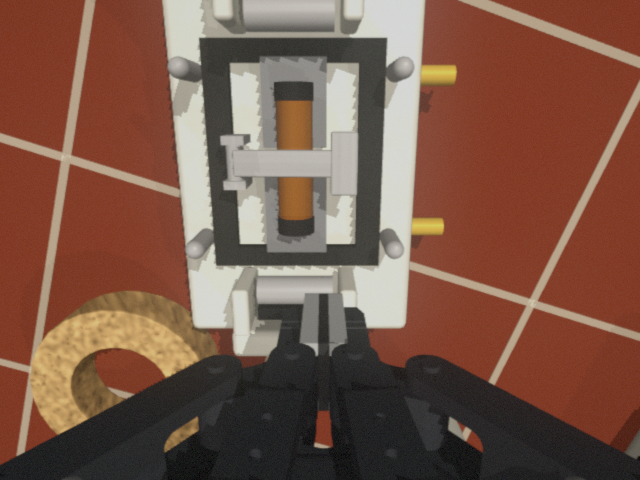

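The hook lies shut across the cartridge, with its tab at (344,163) on the catch. The bar is level to within about 0.05 rad. The contact heights put the tip at TCP z + 0.034 to 0.040. Next is the cover.

```bash
python3 -c "
from h import *
delta([.5127,.1932,.16],-8.5)"; python3 -m creep '[[0,0,-0.04,0,0,0],[0.02,0,-0.08,0,0,0],[0.06,-0.01,-0.09,0,0,0],[0.11,-0.03,-0.09,0,0,0],[0.155,-0.05,-0.09,0,0,5],[0.2,-0.07,-0.09,0,0,10],[0.245,-0.09,-0.09,0,0,15],[0.29,-0.11,-0.09,0,0,20]]' 0.06 40; python3 -c "
from h import *
delta([.5127,.1932,.16],-8.5)"
```

```text
t 9.35 shift mm [478.9 109.6 -79.3] turn deg [-0.05 -0.08 26.55] F [-0.5  0.4 -0. ] gap -0.0002
clock: 10.15
tcp_pos: [0.3609, -0.0536, 0.1699]
orientation: [-0.001, 0.72, 0.694, -0.0]
wrist_force: [0.8, 0.6, 0.2]
finger_gap: 0.0601
t 10.15 shift mm [252.3 142.4  10. ] turn deg [-0.07 -0.05  6.35] F [0.8 0.6 0.2] gap 0.0601
```

```bash
python3 -m creep '[[0.025,0.02,0.0,0,0,3],[0.055,0.04,0,0,0,6.4],[0.085,0.06,0,0,0,6.4],[0.115,0.08,0,0,0,6.4],[0.14,0.1,0,0,0,6.4],[0.16,0.125,0,0,0,6.4],[0.16,0.14,0,0,0,6.4],[0.16,0.142,0.0,0,0,6.4]]'; python3 -m creep '[[0,0,0,0,0,0],[0,0,0,0,0,0],[0,0,0,0,0,0],[0,0,0,0,0,0],[0,0,0,0,0,0],[0,0,0,0,0,0],[0,0,0,0,0,0],[0,0,0,0,0,0]]' >/dev/null
python3 - <<'E'
from h import *
im,d,W,p=cloud('wrist'); cv2.imwrite('pics/w4.png',im)
hsv=cv2.cvtColor(im,cv2.COLOR_BGR2HSV); z=W[...,2]
near=(np.hypot(W[...,0]-.513,W[...,1]-.193)<.075)&(hsv[...,1]<60)
for a,b in [(.028,.040),(.050,.062)]:
    m=near&(z>a)&(z<b); P=W[m][:,:2]; r=cv2.minAreaRect((P*1000).astype(np.float32)); bx=cv2.boxPoints(r); l=max([bx[1]-bx[0],bx[2]-bx[1]],key=np.linalg.norm)
    vu=np.argwhere(m); print(m.sum(),np.round(r[0],1),np.round(r[1],1),np.degrees(np.arctan2(l[1],l[0]))%180,np.median(z[m]),'px',vu.min(0)[::-1],vu.max(0)[::-1])
delta([.5127,.1932,.16],-8.5)
E
```

```text
clock: 10.95
tcp_pos: [0.5112, 0.1004, 0.1698]
orientation: [-0.0, 0.756, 0.654, -0.0]
wrist_force: [-0.4, 0.0, -1.1]
finger_gap: 0.0595
14390 [511.1 191.2] [99.9 76.1] 81.67045 0.03349341577284021 px [246   0] [361 155]
2868 [511.5 193.3] [59.8 18. ] 81.48714 0.055385173698301565 px [288  24] [317 124]
t 11.8 shift mm [ 93.2 -11.8  10.9] turn deg [ 0.   -0.    0.13] F [0.5 0.  0.2] gap 0.06
```

View pics/w4.png

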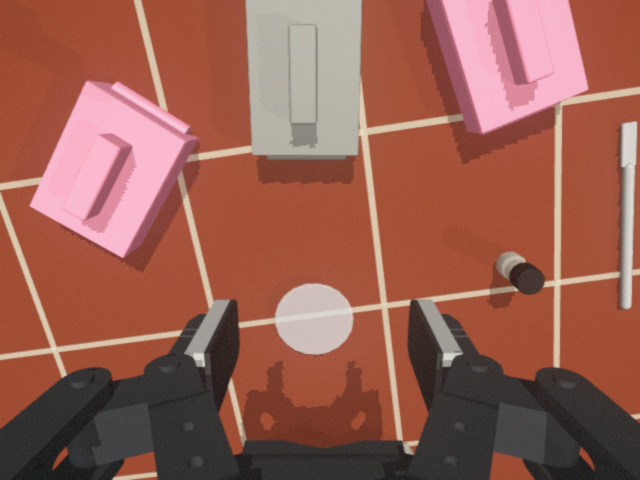

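The rib centre is at (0.5118, 0.1933) with its long axis at 81.5°, in pixels (303,74). I line up over it with the opening at 30 mm.

```bash
python3 -m creep '[[0.04,-0.006,0.0,0,0,0],[0.08,-0.012,0.02,0,0,0],[0.093,-0.0125,0.05,0,0,0],[0.093,-0.0125,0.08,0,0,0],[0.093,-0.0125,0.11,0,0,0],[0.093,-0.0125,0.133,0,0,0],[0.093,-0.0125,0.133,0,0,0],[0.093,-0.0125,0.133,0,0,0]]' 0.03 40
python3 - <<'E'
from h import *
delta([.5118,.1933,.010],-8.5)
im,d,W,p=cloud('wrist'); cv2.imwrite('pics/w5.png',im)
E
```

```text
clock: 12.6
tcp_pos: [0.5118, 0.1931, 0.0381]
orientation: [-0.0, 0.757, 0.654, -0.0]
wrist_force: [0.6, 0.4, 1.4]
finger_gap: 0.0302
t 12.6 shift mm [ 0.2 -0.  28.1] turn deg [-0.04  0.01  0.13] F [0.6 0.4 1.4] gap 0.0302
```

View pics/w5.png

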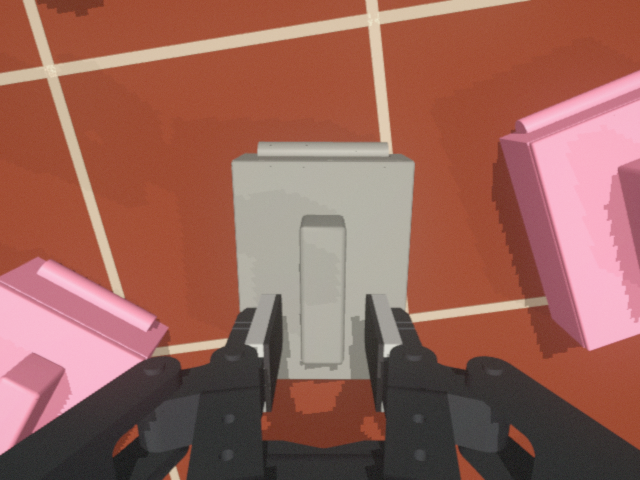

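The rib is at (323,290), centred between the pads at (270,350) and (378,350). I descend in small steps and watch the force.

```bash
python3 -m creep '[[0,0,0.01,0,0,0],[0,0,0.02,0,0,0],[0,0,0.026,0,0,0],[0,0,0.03,0,0,0],[0,0,0.032,0,0,0],[0,0,0.032,0,0,0],[0,0,0.032,0,0,0],[0,0,0.032,0,0,0]]';python3 -m creep '[[0,0,0.001,0,0,0],[0,0,0.002,0,0,0],[0,0,0.003,0,0,0],[0,0,0.003,0,0,0],[0,0,0.003,0,0,0],[0,0,0.003,0,0,0],[0,0,0.003,0,0,0],[0,0,0.003,0,0,0]]'
```

```text
clock: 13.45
tcp_pos: [0.5122, 0.1932, 0.0062]
orientation: [0.0, 0.757, 0.654, 0.0]
wrist_force: [-1.0, 0.2, 0.0]
finger_gap: 0.0298
clock: 14.25
tcp_pos: [0.512, 0.1931, 0.003]
orientation: [0.0, 0.757, 0.654, 0.0]
wrist_force: [-0.3, 0.3, -0.1]
finger_gap: 0.0302
```

```bash
python3 -m creep '[[0,0,0.001,0,0,0],[0,0,0.002,0,0,0],[0,0,0.003,0,0,0],[0,0,0.003,0,0,0],[0,0,0.003,0,0,0],[0,0,0.003,0,0,0],[0,0,0.003,0,0,0],[0,0,0.003,0,0,0]]';python3 -m creep '[[0,0,0.001,0,0,0],[0,0,0.002,0,0,0],[0,0,0.003,0,0,0],[0,0,0.003,0,0,0],[0,0,0.003,0,0,0],[0,0,0.003,0,0,0],[0,0,0.003,0,0,0],[0,0,0.003,0,0,0]]'
python3 - <<'E'
from h import *
im,d,W,p=cloud('wrist')
for u in (265,270,275,370,378,384): print(u,[(v,round(float(W[v,u,2])*1000)) for v in range(285,330,6)])
E
```

```text
clock: 15.05
tcp_pos: [0.5121, 0.1932, 0.0014]
orientation: [0.0, 0.757, 0.654, 0.0]
wrist_force: [-3.7, -0.8, 11.4]
finger_gap: 0.0299
clock: 15.85
tcp_pos: [0.5122, 0.1932, 0.0012]
orientation: [0.001, 0.757, 0.654, 0.001]
wrist_force: [-11.1, -2.9, 32.9]
finger_gap: 0.0303
265 [(285, 34), (291, 34), (297, 40), (303, 45), (309, 50), (315, 53), (321, 58), (327, 62)]
270 [(285, 33), (291, 33), (297, 39), (303, 45), (309, 50), (315, 53), (321, 57), (327, 61)]
275 [(285, 33), (291, 33), (297, 40), (303, 45), (309, 50), (315, 54), (321, 54), (327, 56)]
370 [(285, 34), (291, 34), (297, 41), (303, 45), (309, 49), (315, 50), (321, 49), (327, 50)]
378 [(285, 34), (291, 34), (297, 41), (303, 46), (309, 49), (315, 53), (321, 58), (327, 62)]
384 [(285, 34), (291, 34), (297, 40), (303, 45), (309, 49), (315, 53), (321, 58), (327, 61)]
```

The fingers touch the cover's flat top at TCP z 0.0012. I back off about 2 mm and close.

```bash
python3 -m creep '[[0,0,-0.003,0,0,0],[0,0,-0.0065,0,0,0],[0,0,-0.0065,0,0,0],[0,0,-0.0065,0,0,0],[0,0,-0.0065,0,0,0],[0,0,-0.0065,0,0,0],[0,0,-0.0065,0,0,0],[0,0,-0.0065,0,0,0]]';python3 -m creep '[[0,0,0,0,0,0],[0,0,0,0,0,0],[0,0,0,0,0,0],[0,0,0,0,0,0],[0,0,0,0,0,0],[0,0,0,0,0,0],[0,0,0,0,0,0],[0,0,0,0,0,0]]' 0 70;python3 -m creep '[[0,0,-0.01,0,0,0],[0,0,-0.03,0,0,0],[0,0,-0.06,0,0,0],[0,0,-0.1,0,0,0],[0,0,-0.13,0,0,0],[0,0,-0.14,0,0,0],[0,0,-0.14,0,0,0],[0,0,-0.14,0,0,0]]'
python3 - <<'E'
from h import *
delta(u2w(0,0,.14),18)
im,d,W,p=cloud('wrist'); cv2.imwrite('pics/w6.png',im)
E
```

```text
clock: 16.7
tcp_pos: [0.5119, 0.1931, 0.0032]
orientation: [-0.0, 0.757, 0.654, -0.0]
wrist_force: [-0.2, -0.2, 0.2]
finger_gap: 0.0298
clock: 17.5
tcp_pos: [0.5122, 0.1932, 0.0036]
orientation: [0.0, 0.757, 0.654, 0.0]
wrist_force: [-0.4, 1.1, 3.2]
finger_gap: 0.0163
clock: 18.3
tcp_pos: [0.511, 0.1929, 0.1421]
orientation: [-0.001, 0.757, 0.654, -0.001]
wrist_force: [0.4, 0.4, -2.6]
finger_gap: 0.0163
t 18.3 shift mm [-438.6   82.8    2.2] turn deg [-1.200e-01  1.000e-02 -2.637e+01] F [ 0.4  0.4 -2.6] gap 0.0163
```

View pics/w6.png

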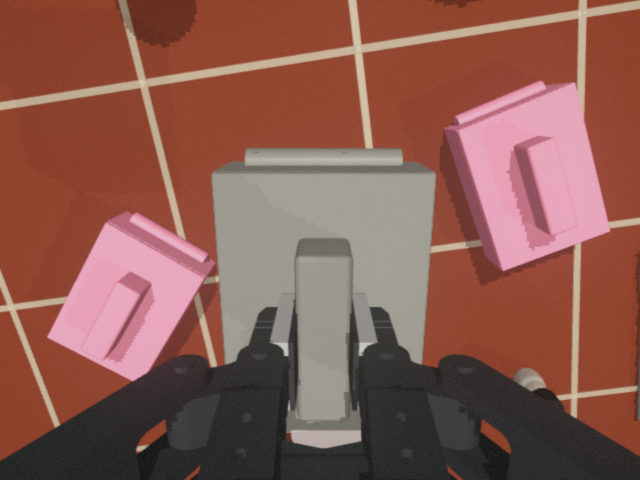

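The cover is held level with the rib centred between the pads (323,330), and the gap reads 16.3 mm. I carry it over to the unit.

```bash
python3 -m creep '[[-0.02,0.004,0,0,0,0],[-0.06,0.011,0,0,0,-4],[-0.105,0.02,0,0,0,-8],[-0.15,0.028,0,0,0,-13],[-0.195,0.037,0,0,0,-18],[-0.24,0.045,0,0,0,-22],[-0.285,0.054,0,0,0,-26.4],[-0.33,0.062,0,0,0,-26.4]]'; python3 -c "
from h import *
delta(u2w(0,0,.12),18)"
```

```text
clock: 19.15
tcp_pos: [0.5239, -0.1437, 0.1413]
orientation: [-0.002, 0.587, 0.81, -0.0]
wrist_force: [1.1, -0.2, -2.2]
finger_gap: 0.0163
t 19.15 shift mm [-105.6  -29.    21.1] turn deg [-0.14 -0.14  0.12] F [ 1.1 -0.2 -2.2] gap 0.0163
```

```bash
python3 -m creep '[[-0.03,-0.008,0,0,0,0],[-0.06,-0.016,0,0,0,0],[-0.085,-0.024,0,0,0,0],[-0.103,-0.0285,0,0,0,0],[-0.103,-0.0285,0,0,0,0],[-0.103,-0.0285,0,0,0,0],[-0.103,-0.0285,0,0,0,0],[-0.103,-0.0285,0,0,0,0]]'
python3 - <<'E'
from h import *
delta(u2w(0,0,.07),18)
im,d,W,p=cloud('wrist'); cv2.imwrite('pics/w7.png',im)
c,s=np.cos(np.radians(18)),np.sin(np.radians(18))
X=W[...,0]-U[0];Y=W[...,1]-U[1]; ux=(c*X+s*Y)*1000; uy=(-s*X+c*Y)*1000; z=W[...,2]*1000
v,u=np.mgrid[:480,:640]
for r in (160,190,210,230,250,270):
    k=(z[r]>155)&(z[r]<185)&(u[r]>150)&(u[r]<500); dk=(z[r]>34)&(z[r]<45)&(abs(ux[r])<75)
    print(r,'cover x',ux[r][k].min().round(1) if k.any() else None,ux[r][k].max().round(1) if k.any() else None,'n',k.sum(),'deck x',ux[r][dk].min().round(1) if dk.any() else None,ux[r][dk].max().round(1) if dk.any() else None)
k=(z>155)&(z<185)&(abs(ux)<45)&(uy>0)&(v<300); print('cover +y edge',np.nanpercentile(uy[k],99.5), np.median(z[k]))
k=(z>34)&(z<45)&(abs(ux)<75);print('deck +y edge',np.percentile(uy[k],99.5))
E
```

```text
clock: 19.95
tcp_pos: [0.53, -0.2479, 0.1433]
orientation: [-0.0, 0.587, 0.81, 0.0]
wrist_force: [0.5, -0.5, -0.8]
finger_gap: 0.0164
t 19.95 shift mm [-4.7 -2.5 73.3] turn deg [-0.01 -0.04  0.12] F [ 0.5 -0.5 -0.8] gap 0.0164
160 cover x None None n 0 deck x -60.2 59.7
190 cover x -35.0 40.4 n 223 deck x None None
210 cover x -35.5 40.0 n 220 deck x None None
230 cover x -34.9 40.5 n 215 deck x None None
250 cover x -35.2 40.1 n 159 deck x None None
270 cover x -35.5 40.3 n 153 deck x None None
cover +y edge 56.85215053210909 173.1365690699312
deck +y edge 94.11902163432369
```

View pics/w7.png

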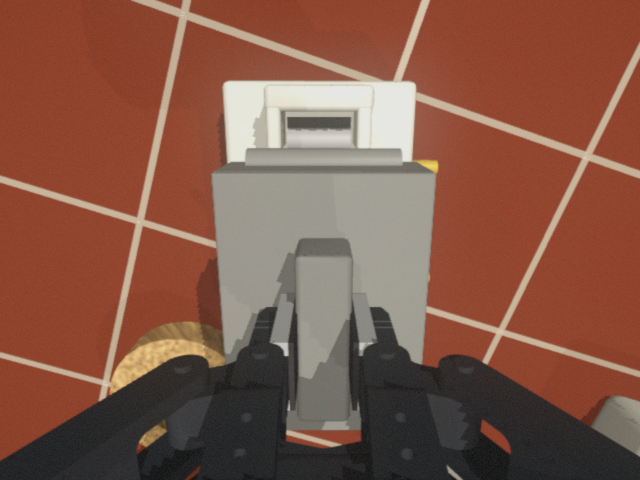

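The held cover is at (324,290), with the unit right behind it. The cover's centre reads unit (+2.5, +4.7), which agrees with the TCP. I correct that offset and descend to just above the rollers. That was my 12th picture, so from here I use numbers only.

```bash
python3 -m creep '[[-0.003,-0.0015,0,0,0,0],[-0.0047,-0.0025,0.01,0,0,0],[-0.0047,-0.0025,0.025,0,0,0],[-0.0047,-0.0025,0.04,0,0,0],[-0.0047,-0.0025,0.055,0,0,0],[-0.0047,-0.0025,0.066,0,0,0],[-0.0047,-0.0025,0.068,0,0,0],[-0.0047,-0.0025,0.068,0,0,0]]'; python3 -c "
from h import *
delta(u2w(0,0,.065),18)"
```

```text
clock: 20.8
tcp_pos: [0.5289, -0.2543, 0.0749]
orientation: [-0.0, 0.588, 0.809, 0.0]
wrist_force: [-0.4, -0.3, -0.8]
finger_gap: 0.0168
t 20.8 shift mm [1.  0.6 9.9] turn deg [-0.03 -0.04  0.03] F [-0.4 -0.3 -0.8] gap 0.0168
```

```bash
python3 -m creep '[[0.001,0.0005,0.003,0,0,0],[0.001,0.0005,0.006,0,0,0],[0.001,0.0005,0.009,0,0,0],[0.001,0.0005,0.011,0,0,0],[0.001,0.0005,0.013,0,0,0],[0.001,0.0005,0.015,0,0,0],[0.001,0.0005,0.017,0,0,0],[0.001,0.0005,0.017,0,0,0]]';python3 -c "
from h import *
delta(u2w(0,0,.0455),18)"
```

```text
clock: 21.6
tcp_pos: [0.5299, -0.2539, 0.0598]
orientation: [0.001, 0.588, 0.809, -0.0]
wrist_force: [-1.8, 0.3, 4.0]
finger_gap: 0.0165
t 21.6 shift mm [ 1.  -0.6 14.3] turn deg [0.07 0.11 0.03] F [-1.8  0.3  4. ] gap 0.0165
```

```bash
python3 -m creep '[[0.0005,0,0.002,0,0,0],[0.0005,0,0.004,0,0,0],[0.0005,0,0.006,0,0,0],[0.0005,0,0.008,0,0,0],[0.0005,0,0.009,0,0,0],[0.0005,0,0.01,0,0,0],[0.0005,0,0.01,0,0,0],[0.0005,0,0.01,0,0,0]]';python3 - <<'E'
from h import *
delta(u2w(0,0,.0455),18)
im,d,W,p=cloud('wrist')
c,s=np.cos(np.radians(18)),np.sin(np.radians(18))
X=W[...,0]-U[0];Y=W[...,1]-U[1]; ux=(c*X+s*Y)*1000; uy=(-s*X+c*Y)*1000; z=W[...,2]*1000
k=(abs(ux)<34)&(abs(ux)>14)&(uy>14)&(uy<48)&(z<110)&(np.arange(480)[:,None]<290); A=np.c_[ux[k],uy[k],np.ones(k.sum())]; q=np.linalg.lstsq(A,z[k],rcond=None)[0]; print('top plane: slopes',q[:2].round(4),'z at centre',q[2].round(1),'median',np.median(z[k]).round(1))
E
```

```text
clock: 22.4
tcp_pos: [0.5295, -0.2532, 0.0485]
orientation: [0.0, 0.588, 0.809, -0.0]
wrist_force: [3.7, -3.1, -7.9]
finger_gap: 0.0161
t 22.4 shift mm [ 0.3 -0.3  3. ] turn deg [0.02 0.05 0.02] F [ 3.7 -3.1 -7.9] gap 0.0161
top plane: slopes [ 0.0018 -0.0053] z at centre 78.3 median 78.1
```

It has snapped in: the cover's centre is at about 72.3 mm and level, and the wrist is being pulled down 8 N. Now I press the seal.

```bash
python3 -m creep '[[0,0,0.001,0,0,0],[0,0,0.002,0,0,0],[0,0,0.003,0,0,0],[0,0,0.0035,0,0,0],[0,0,0.0035,0,0,0],[0,0,0.0035,0,0,0],[0,0,0.0035,0,0,0],[0,0,0.0035,0,0,0]]';cat > chk.py <<'E'
from h import *
delta(u2w(0,0,.0445),18)
im,d,W,p=cloud('wrist')
c,s=np.cos(np.radians(18)),np.sin(np.radians(18))
X=W[...,0]-U[0];Y=W[...,1]-U[1]; ux=(c*X+s*Y)*1000; uy=(-s*X+c*Y)*1000; z=W[...,2]*1000
k=(abs(ux)<34)&(abs(ux)>14)&(uy>14)&(uy<48)&(z<110)&(np.arange(480)[:,None]<290); A=np.c_[ux[k],uy[k],np.ones(k.sum())]; q=np.linalg.lstsq(A,z[k],rcond=None)[0]; print('slopes',q[:2].round(4),'cover centre z',(np.median(z[k])-6).round(1))
E
python3 chk.py
```

```text
clock: 23.25
tcp_pos: [0.5295, -0.2532, 0.0462]
orientation: [0.001, 0.588, 0.809, -0.0]
wrist_force: [1.2, -2.8, 4.6]
finger_gap: 0.0164
t 23.25 shift mm [ 0.3 -0.4  1.7] turn deg [0.05 0.08 0.03] F [ 1.2 -2.8  4.6] gap 0.0164
slopes [ 0.0016 -0.0005] cover centre z 70.0
```

```bash
python3 -m creep '[[0,0,0.0005,0,0,0],[0,0,0.001,0,0,0],[0,0,0.0015,0,0,0],[0,0,0.002,0,0,0],[0,0,0.002,0,0,0],[0,0,0.002,0,0,0],[0,0,0.002,0,0,0],[0,0,0.002,0,0,0]]';python3 chk.py
```

```text
clock: 24.1
tcp_pos: [0.5295, -0.2532, 0.0446]
orientation: [0.001, 0.588, 0.809, -0.0]
wrist_force: [-0.6, -2.7, 9.4]
finger_gap: 0.0165
t 24.1 shift mm [ 0.3 -0.4  0.1] turn deg [0.06 0.1  0.03] F [-0.6 -2.7  9.4] gap 0.0165
slopes [ 0.0011 -0.0004] cover centre z 68.5
```

```bash
python3 -m creep '[[0,0,0.0005,0,0,0],[0,0,0.001,0,0,0],[0,0,0.001,0,0,0],[0,0,0.001,0,0,0],[0,0,0.001,0,0,0],[0,0,0.001,0,0,0],[0,0,0.001,0,0,0],[0,0,0.001,0,0,0]]';python3 chk.py
```

```text
clock: 24.95
tcp_pos: [0.5296, -0.2533, 0.0445]
orientation: [0.001, 0.588, 0.809, -0.0]
wrist_force: [-2.6, -0.3, 14.4]
finger_gap: 0.0168
t 24.95 shift mm [ 0.3 -0.4 -0. ] turn deg [0.08 0.12 0.03] F [-2.6 -0.3 14.4] gap 0.0168
slopes [ 0.0008 -0.0001] cover centre z 68.4
```

The seal has bottomed out: 1 mm more command gave no travel and raised the force to 14 N. The cover is level and centred, so I hand in.

```bash
python3 -c "
from h import *
env.hand_in(); delta(u2w(0,0,.0445),18)"
```

```text
the job is handed in; nothing more can be done
the job is handed in; nothing more can be done
```

The hook is shut over the cartridge, and the cover is snapped past both rollers. I handed in at about 25 s with the gripper still pressing the cover down; no verdict was reported.

**Final readings before hand-in**
- **Cover height:** its centre was about 68.4 mm above the bench by camera and 69 mm by the TCP. The unit's stop is at 69 mm.
- **Level and centring:** tilt was below 0.002 rad. By TCP position the cover was centred within about 0.5 mm and 0.1°, taking my unit pose as good to 1–2 mm.
- **Press:** 14 N at the wrist. The last 1 mm of push gave almost no travel (0.1 mm), so the seal is at or near its full 5 mm. I judged this from height and force and did not see the seal itself.
- **Hook:** the last look, before the cover went on, showed its bar sloping about 0.05 rad from level, with the tab about 2 mm higher than nominal. That is inside the 0.1 rad limit, but I could not see it again under the cover.

**What disagreed or went wrong**
- **Fingertip height:** the real fingertips end 33–40 mm behind the stated TCP, so my first hook push passed over the hook without touching it. I worked from the camera and contact heights after that.
- **Hook force:** shutting the hook, the wrist force briefly reached about 55 N. The contact was at the fingertips, not the gripper's body, so it should not count against the 40 N limit.
- **Bystanders:** I did not measure them again at the end. No move came near them.

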